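Pack two cartons into the lidded steel kit box

ROBOT

A 7-joint arm with a two-finger parallel gripper is mounted at the origin on a cart in front of the work surface, level with it; the furniture and walls round the work are solid. World frame = base frame: x ahead of the robot, y to its left, z up, the work surface at z = 0. Lengths are in m, angles in rad, forces in N, time in s.
With the tool pointing down it reaches from about 0.425 to 1.025 m from the base axis. Payload 9.4 kg.
Tool frame: the origin (TCP) lies between the finger pads; the fingertips stand 22 mm ahead of it and the grasp point (between the pads) lies 3 mm ahead of it (env.tip_extent is the distance from the TCP to the fingertips, in m); y points along the fingers, z is the direction in which the jaws open and shut, and the axes are right-handed (so a half turn about y gives the same grasp; the last joint's range is limited). The gripper opens to 85 mm and grips with 20 to 120 N. Pads are 22 mm wide; open, the fingers measure 114 mm over their backs; the gripper's body (76 mm by 85 mm) begins 54 mm behind the grasp point. The pads swing forward as they close: fully open they stand 13 mm farther back than shut.
Start: joints at [1.064, 0.599, -0.003, 1.599, 0.002, 0.943, -0.08], TCP at [0.302, -0.659, 0.253] pointing down, gripper open.
Joint ranges: [-2.57, 2.57], [-0.35, 1.97], [-1.29, 1.29], [0.11, 2.56], [-1.05, 4.19], [0.11, 1.86], [-2.63, 2.63]. Speed limits (rad/s): [2.22, 2.22, 3.01, 3.01, 3.14, 3.14, 3.14].

INTERFACE

Orientations are given as a 3x3 rotation matrix whose columns are the frame's x, y, z axes.
In Python, from rig import env gives the robot as it stands. The module is installed in compiled form; this text tells all that it offers. Calls block until the motion is done:
- env.reach(position, orientation): joint-space move of the TCP to a pose.
- env.line_to(position, v=0.15, rotation=None, guard=None): straight line of the TCP; rotation=None keeps the orientation; v is the mean speed in m/s. With guard (N) it stops when the force on the tool has changed by that much, and returns True; else False.
- env.set_joints(angles): joint-space move.
- env.release() and env.close(squeeze=None): open the fingers fully, or close them until they stop; squeeze is the grip in N (None keeps the last).
- env.pause(seconds).
- env.inverse_kinematics(position, orientation): joint angles nearest the present ones, or None.
- env.observe(): the state.
- env.grab_frame(name): name is "scene" or "top" or "wrist"; returns (picture, depth): 384x512x3 uint8, blue, green, red; 384x512 float32, m along the optical axis (not along the pixel's ray), 0 where there is no reading.
- env.camera_model(name): a dict with "camera_matrix" (3x3 intrinsics, pixels), "distortion" ([k1, k2, p1, p2, k3] as OpenCV has them; the pictures are not rectified), "xyz" and "rotation" of the camera in the world; the wrist camera has in their place "tool_from_camera" (4x4, takes a point from camera to tool coordinates, whose origin is the TCP and whose axes are the tool frame's). Camera axes: x right, y down, z forward; pixel columns grow to the right and rows downward; lengths in m; the calibration is good to about 2 mm. A picture is of the moment at which its call begins: read the wrist's pose just before it. camera_model takes no time and is no camera call.
A pose or a line that the arm cannot do raises env.PlanningError and nothing moves.
- env.sign_off(): hands the job in, once; it reports no verdict.
The state is a dict: "time": time; "joints": joint angles; "joint_vel": joint speeds; "joint_torque": joint torques, N m; "ee_pos": TCP position; "orientation": TCP orientation; "contact_force": force on the tool from outside, world axes, zero at the start; "moment": the same for the moment, N m; "gripper_width": finger opening in m.
Only numpy, scipy, OpenCV 4.12 (cv2) and the standard library are available. Lean on these libraries where they do the work, as an engineer would, in place of code of your own. Each camera call takes 0.05 s, during which the arm holds its last target. There are 200 camera calls.

TASK

Open the grey steel box fully and pack the two cartons: the yellow one upright in the compartment with the yellow stripe, the blue one lying flat in the one with the blue stripe. How high the packing stands in each compartment is not known, so lower each carton gently until you feel it touch and only then let go: do not drop or ram it. When both are in, push the lid down until its roller catch snaps shut, and leave all the other things on the worktop where they are.

Things in the scene. Friction and masses are not known exactly. Their poses are not given: they have to be found in the camera images.
- yellow_carton: plain yellow carton, 42 (own x) x 60 (own y) x 90 (own z) mm, standing upright on the worktop, 80 to 155 g; origin at the centre of its underside
- yellow_center (a point): centre of the yellow carton, 45 mm above its underside, axes as the carton
- blue_carton: plain blue carton, 55 (own x) x 85 (own y) x 35 (own z) mm, lying flat, 70 to 140 g; origin at the centre of its underside
- blue_center (a point): centre of the blue carton, 17.5 mm above its underside, axes as the carton
- kit_box: grey sheet-steel box, fixed to the worktop: 170 (own x) x 254 (own y) x 140 high (mm), walls and middle divider 4 mm; open top with a lid hinged on its far (+x) long rim. The divider runs along own x and makes two compartments, each 162 x 121 mm at the mouth. Origin at the centre of the underside, own x away from the robot
- well_yellow (a point): centre of the mouth, at rim height, 140, of the compartment marked with a yellow stripe on its front (62.5 to +y of the box's middle); axes as the box (mm). A springy packing board (gives 1 mm per 2 N, up to 10) lies inside at an unknown height, 98 to 130 mm below the rim; the carton rests on it, its top 8 to 40 mm below the rim
- well_blue (a point): centre of the mouth, at rim height, of the compartment marked with a blue stripe (62.5 to -y of the box's middle); axes as the box (mm). A springy packing board (gives 1 mm per 2 N, up to 10) lies inside at an unknown height, 43 to 75 mm below the rim; the carton rests on it, its top 8 to 40 mm below the rim
- lid_hinge (a point): middle of the lid's hinge axis, on the far rim of the box; the axis runs along the box's own y; axes as the box
- lid_edge (a point): on the lid, middle of its front edge at the upper (outer) face, 170 mm from the hinge; the lid is a flat 5 mm plate, 260 mm wide along the hinge. A 50 mm wide tab continues 29 mm beyond this edge, with a tongue 29 mm long below it
- lid (a joint): lid angle in rad: 0 shut, 1.57 upright, 1.9 fully back (stop). A stiff hinge (0.4 N m of friction, lid 0.35 kg) holds it wherever it is left. Starts part open, 0.7 to 1.05. In the last 0.07 rad the strike on its tongue must be pushed past a sprung roller on the front wall, with about 10 N at the front edge; past it the lid snaps to 0 and stays shut
- piston_large: alloy piston, 60 dia x 54, standing near the yellow carton, about 10 beyond its far short end (mm); origin at the centre of its underside; a bystander, not to be moved
- piston_small: alloy piston with dark crown, 54 dia x 48, standing near the blue carton, about 10 beyond its far short end (mm); origin at the centre of its underside; a bystander, not to be moved
- tail_lamp: oblong lamp on a black base, 92 x 156 x 52, at the back left (mm); origin at the centre of its underside; a bystander, not to be moved
- lens: round lens on a chrome base, 116 dia x 64, at the back behind the box (mm); origin at the centre of its underside; a bystander, not to be moved
- block: softwood block 45 x 120 x 35, at the far left (mm); origin at the centre of its underside; a bystander, not to be moved
- ignition_box: black ignition box 80 x 138 x 52, at the far right (mm); origin at the centre of its underside; a bystander, not to be moved
- gauge: round chrome instrument 90 dia x 67, face up, left (mm); origin at the centre of its underside; a bystander, not to be moved
- tape: roll of black tape 66 dia x 19, lying flat, right (mm); origin at the centre of its underside; a bystander, not to be moved
There are look-alikes about, which are no part of the job. What is shaped like the yellow_carton but green or turquoise is not meant.

How it is judged:
On the way, in this order (a step that is already met when the one before it is completed fails the run):
1. the lid is swung open past upright (value of joint lid above 1.6 rad), for 0.2 s.
2. both cartons stand at rest in their own compartments, released, the lid still open (x of yellow_center in the frame of well_yellow between -0.078 and 0.078 m and y of yellow_center in the frame of well_yellow between -0.058 and 0.058 m and z of yellow_center in the frame of well_yellow below -0.045 m and angle between each of yellow_carton, blue_carton's own z axis and vertical below 0.15 rad and linear speed of each of yellow_carton, blue_carton below 0.02 m/s and x of blue_center in the frame of well_blue between -0.078 and 0.078 m and y of blue_center in the frame of well_blue between -0.058 and 0.058 m and z of blue_center in the frame of well_blue below -0.017 m and contact force between each of yellow_carton, blue_carton and the fingers below 0.05 N and value of joint lid above 0.3 rad), for 0.2 s.
At the end, for the whole second after the job is handed in: Each carton is at rest inside its own colour's compartment (centre within 78 mm along and 58 mm across from the middle of the mouth, top below the rim), the yellow upright and the blue flat (own z within 0.15 rad of vertical, slower than 0.02 m/s), and the lid is snapped shut (below 0.015 rad) (x of yellow_center in the frame of well_yellow between -0.078 and 0.078 m and y of yellow_center in the frame of well_yellow between -0.058 and 0.058 m and z of yellow_center in the frame of well_yellow below -0.045 m and angle between each of yellow_carton, blue_carton's own z axis and vertical below 0.15 rad and linear speed of each of yellow_carton, blue_carton below 0.02 m/s and x of blue_center in the frame of well_blue between -0.078 and 0.078 m and y of blue_center in the frame of well_blue between -0.058 and 0.058 m and z of blue_center in the frame of well_blue below -0.017 m and value of joint lid below 0.015 rad); the robot touches nothing.
It fails at once if the yellow carton is rammed against the box or its packing (over 30 N) (contact force between yellow_carton and kit_box above 30 N).
It fails at once if the blue carton is rammed against the box or its packing (over 30 N) (contact force between blue_carton and kit_box above 30 N).
It fails at once if the yellow carton is let fall (moves faster than 0.45 m/s with no finger on it) (linear speed of yellow_carton above 0.45 m/s and contact force between yellow_carton and the fingers below 0.05 N).
It fails at once if the blue carton is let fall (moves faster than 0.45 m/s with no finger on it) (linear speed of blue_carton above 0.45 m/s and contact force between blue_carton and the fingers below 0.05 N).
It fails at once if a bystander is moved more than 20 mm (distance of any of piston_large, piston_small, tail_lamp, lens, block, ignition_box, gauge, tape from where it was at the start of the episode above 0.02 m).
It also fails if it takes over 72 s, if anything falls off the work surface, if the arm or the gripper's body presses on something with over 40 N, if the wrist force passes 120 N, or if a joint passes its speed limit or range.

## Working session

There is one attempt and no reset: what is moved stays moved. The work goes in short steps, each a Python script; the robot and the scene stay as the last script left them, time stands still between calls to the robot, and variables do not carry over. Pictures are saved under pics/ and viewed, about 8 in all and at most 12, crops included, and the job is handed in when it is done.

```bash
mkdir -p pics; python3 - <<'E'
from rig import env
import cv2,numpy as np
for n in("scene","top"):
    p,d=env.grab_frame(n); cv2.imwrite(f"pics/{n}0.png",p); np.save(f"{n}0.npy",d)
    print(n,env.camera_model(n))
print(env.camera_model("wrist")); o=env.observe();print(o)
a=cv2.imread("pics/scene0.png");b=cv2.imread("pics/top0.png")
E
```

```text
scene {'camera_matrix': array([[495.0796346 ,   0.        , 261.12533647],
       [  0.        , 495.0796346 , 191.82363169],
       [  0.        ,   0.        ,   1.        ]]), 'distortion': array([-0.00290462,  0.        ,  0.        ,  0.        ,  0.        ]), 'xyz': array([-0.75214515, -0.61320891,  1.43284275]), 'rotation': array([[ 0.40176094, -0.61017174,  0.68284596],
       [-0.91569979, -0.27506041,  0.29297723],
       [ 0.00905746, -0.74298871, -0.66924266]])}
top {'camera_matrix': array([[347.72953384,   0.        , 256.37436537],
       [  0.        , 347.72953384, 194.95352346],
       [  0.        ,   0.        ,   1.        ]]), 'distortion': array([-0.09743217,  0.        ,  0.        ,  0.        ,  0.        ]), 'xyz': array([ 0.29006936, -0.02096364,  1.80650692]), 'rotation': array([[ 0.02937726, -0.98342191,  0.17893664],
       [-0.99954228, -0.03019602, -0.00185326],
       [ 0.00722571, -0.1788003 , -0.98385885]])}
{'camera_matrix': array([[281.26615156,   0.        , 259.00740083],
       [  0.        , 281.26615156, 190.6631362 ],
       [  0.        , 
[... 598 characters left out ...]
0.07980859]), 'joint_vel': array([ 0.00026697, -0.00134273, -0.00061283, -0.00268148, -0.00131951,
        0.00110157, -0.00049302]), 'joint_torque': array([ 6.65436586e-03, -7.77988315e+01,  1.57085974e+00, -2.58625317e+01,
        1.27389422e-02,  5.44513707e-03, -2.05348698e-05]), 'ee_pos': array([ 0.30193157, -0.65871473,  0.25249171]), 'orientation': array([[-9.09026908e-01, -7.21681004e-04,  4.16736799e-01],
       [-4.16737399e-01,  1.22937428e-03, -9.09026088e-01],
       [ 1.43701356e-04, -9.99998984e-01, -1.41828577e-03]]), 'contact_force': array([-0.23188864,  0.08596783,  0.11120095]), 'moment': array([-0.0212891 ,  0.00235898,  0.03731763]), 'gripper_width': 0.08543448094674237}
```

View pics/top0.png

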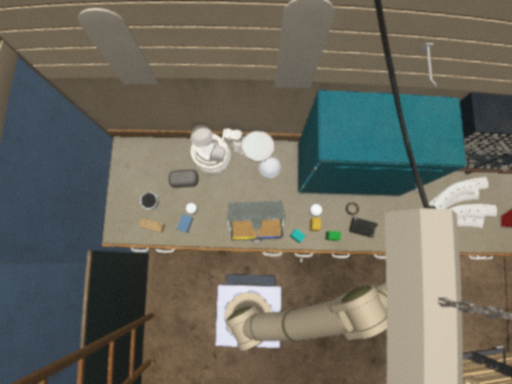

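View pics/scene0.png

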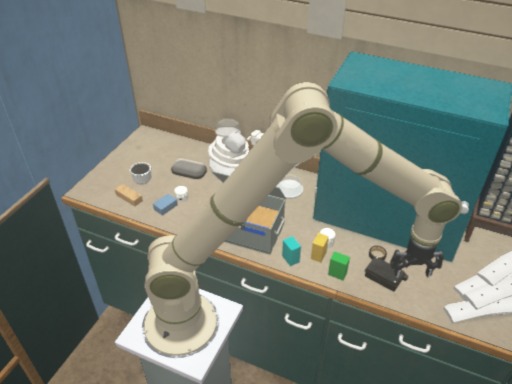

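Top view: the yellow carton is at (316,223). Its look-alikes are turquoise at (297,236) and green at (333,235). The blue carton is at (186,224), not the wooden block at (151,225), and the box is at (256,222). The scene view agrees: yellow (319,247), turquoise (291,250), green (339,265), blue (165,204). I choose the yellow one at (316,223) and the blue one at (186,224). Next come coarse positions.

```bash
cat > h.py <<'E'
from rig import env
import cv2,numpy as np
def cam(n):
    c=env.camera_model(n)
    if n!="wrist": return c["camera_matrix"],c["distortion"],c["rotation"],c["xyz"]
    o=env.observe();T=c["tool_from_camera"];R=o["orientation"]
    return c["camera_matrix"],c["distortion"],R@T[:3,:3],o["ee_pos"]+R@T[:3,3]
def pts(cm,uv,z=None,depth=None):
    K,D,R,t=cm
    r=cv2.undistortPoints(np.float64(uv).reshape(-1,1,2),K,D)[:,0]
    r=np.c_[r,np.ones(len(r))]
    if depth is not None: return t+(r*np.reshape(depth,(-1,1)))@R.T
    w=r@R.T; return t+w*((z-t[2])/w[:,2])[:,None]
def cloud(cm,d):
    v,u=np.mgrid[:384,:512]; return pts(cm,np.c_[u.ravel(),v.ravel()],depth=d.ravel()).reshape(384,512,3)
def hsv(p,lo,hi): return cv2.inRange(cv2.cvtColor(p,cv2.COLOR_BGR2HSV),lo,hi)>0
YEL=((20,120,90),(32,255,255)); BLU=((100,90,60),(125,255,255))
def rect(P,tol=.006):
    "min area rect of the top face points"
    zt=np.percentile(P[:,2],90); Q=P[abs(P[:,2]-zt)<tol]
    c,s,a=cv2.minAreaRect(np.float32(Q[:,:2]*1000)); 
    return zt,np.array(c)/1000,s,a,len(Q)
def down(th):
    "tool pointing down, jaw axis (tool z) along angle th in the world xy plane"
    y=np.array([0,0,-1.]);z=np.array([np.cos(th),np.sin(th),0]);return np.c_[np.cross(y,z),y,z]
E
python3 - <<'E'
from h import *
for n in("top","scene"):
    p=cv2.imread(f"pics/{n}0.png");d=np.load(n+"0.npy");W=cloud(cam(n),d)
    for nm,c in(("yel",YEL),("blu",BLU),("tur",((84,120,80),(96,255,255))),("grn",((50,120,60),(75,255,255)))):
        m=hsv(p,*c)&(d>0)&(W[...,2]>.0)&(W[...,2]<.2)&(abs(W[...,1])<.8)&(W[...,0]<1.1)
        k,l,st,ce=cv2.connectedComponentsWithStats(m.astype('uint8'))
        for i in range(1,k):
            if st[i,4]>25: print(n,nm,ce[i].round(),st[i,4],[np.round(x,3) for x in rect(W[l==i])])
    if n=="top":
        for y in(.0,.06,.1,-.02):
            pass
        for v in range(198,244,3): print(v,[tuple(np.round(W[v,u],2)) for u in(236,256,276)])
E
```

```text
top yel [315. 224.] 121 [np.float64(0.095), array([ 0.467, -0.326]), array([55.368, 36.042]), np.float64(0.354), np.int64(55)]
top yel [243. 237.] 70 [np.float64(0.142), array([0.387, 0.034]), array([  4.22 , 105.004]), np.float64(4.675), np.int64(22)]
top blu [184. 222.] 29 [np.float64(0.039), array([0.457, 0.343]), array([24.075, 61.664]), np.float64(61.906), np.int64(22)]
top tur [298. 235.] 101 [np.float64(0.095), array([ 0.409, -0.234]), array([57.118, 34.547]), np.float64(58.991), np.int64(54)]
top grn [333. 235.] 95 [np.float64(0.094), array([ 0.41 , -0.412]), array([34.403, 55.583]), np.float64(1.119), np.int64(53)]
198 [(np.float64(0.6), np.float64(0.08), np.float64(0.0)), (np.float64(0.6), np.float64(-0.02), np.float64(-0.0)), (np.float64(0.61), np.float64(-0.13), np.float64(-0.01))]
201 [(np.float64(0.58), np.float64(0.08), np.float64(-0.0)), (np.float64(0.56), np.float64(-0.02), np.float64(0.15)), (np.float64(0.56), np.float64(-0.12), np.float64(0.16))]
204 [(np.float64(0.54), np.float64(0.07), np.float64(0.16)), (np.float64(0.54), np.float64(-0.02), np.float64(0.17)), (n
[... 2275 characters left out ...]
t64(0.37), np.float64(-0.13), np.float64(-0.01))]
scene yel [319. 247.] 317 [np.float64(0.093), array([ 0.465, -0.328]), array([42.449, 59.941]), np.float64(89.112), np.int64(121)]
scene blu [254. 231.] 88 [np.float64(0.117), array([ 0.393, -0.097]), array([ 9.525, 74.426]), np.float64(5.73), np.int64(33)]
scene tur [388. 215.] 1200 [np.float64(0.191), array([ 0.636, -0.501]), array([232.87,  17.75]), np.float64(88.13), np.int64(151)]
scene tur [291. 250.] 349 [np.float64(0.093), array([ 0.406, -0.239]), array([60.805, 38.685]), np.float64(51.846), np.int64(117)]
scene grn [339. 265.] 335 [np.float64(0.092), array([ 0.411, -0.421]), array([58.311, 43.883]), np.float64(87.471), np.int64(125)]
```

```bash
python3 - <<'E'
from h import *
for t,n in(((.45,-.327,.36),"y"),((.42,-.03,.50),"box")):
    for s in(1,-1):
        q=env.inverse_kinematics(np.array(t),down(s*np.pi/2)); print(n,s,None if q is None else np.round(q,2))
env.reach(np.array([.45,-.327,.36]),down(np.pi/2))
cm=cam("wrist");p,d=env.grab_frame("wrist");W=cloud(cm,d)
cv2.imwrite("pics/w1.png",p);np.savez("w1.npz",W=W,d=d)
m=hsv(p,*YEL)&(d>0)&(W[...,2]>.08)&(W[...,2]<.1);print(rect(W[m]),m.sum())
print(env.observe()["time"],env.observe()["ee_pos"],env.observe()["joints"].round(2))
E
```

```text
y 1 [ 1.11  0.38 -0.79  1.83  0.3   1.07  1.77]
y -1 [ 0.47  0.28  0.08  1.86 -0.03  1.   -1.02]
box 1 [ 0.82  0.04 -0.89  1.83  0.03  1.29  1.49]
box -1 [ 0.31  0.01 -0.37  1.85  0.    1.28 -1.63]
(np.float64(0.09105529642139251), array([ 0.46768924, -0.32489832]), (40.68705749511719, 60.12202835083008), 87.82272338867188, 1150) 1164
1.775 [ 0.44965436 -0.32781701  0.35962652] [ 1.11  0.38 -0.79  1.83  0.3   1.07  1.77]
```

View pics/w1.png

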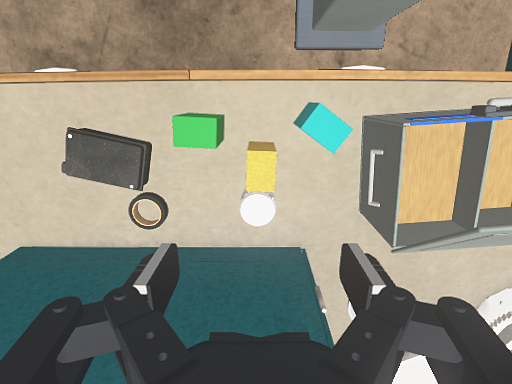

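Close view: yellow carton at (261,168), with the piston touching its far end at (258,208). Turquoise is at (323,127) and green at (198,130), so the choice is confirmed. Now the lid.

```bash
python3 - <<'E'
from h import *
env.close(20)
env.reach(np.array([.42,-.112,.285]),down(np.pi/2))
env.line_to(np.array([.43,-.112,.275]),v=.1)
o=env.observe();print(o["time"],o["ee_pos"],o["contact_force"])
g=env.line_to(np.array([.582,-.112,.275]),v=.08,guard=18)
o=env.observe();print(g,o["time"],o["ee_pos"],o["contact_force"])
env.line_to(np.array([.50,-.10,.30]),v=.2)
env.reach(np.array([.46,-.03,.50]),down(np.pi/2))
cm=cam("wrist");p,d=env.grab_frame("wrist");W=cloud(cm,d)
cv2.imwrite("pics/w2.png",p);np.savez("w2.npz",W=W,d=d)
print(env.observe()["time"])
p,d=env.grab_frame("top");W=cloud(cam("top"),d)
for v in range(195,216,2): print(v,[np.round(W[v,u],3) for u in(240,270)])
E
```

```text
3.75 [ 0.43040195 -0.11276786  0.27481043] [ 0.1120508  -0.0787401  -0.09279941]
True 4.5417 [ 0.46802827 -0.11195016  0.27508306] [-5.58023887  0.32909098 10.55546948]
5.825
195 [array([0.468, 0.024, 0.821]), array([ 0.464, -0.061,  0.854])]
197 [array([0.461, 0.024, 0.823]), array([ 0.459, -0.061,  0.854])]
199 [array([ 0.595,  0.061, -0.003]), array([ 0.455, -0.061,  0.844])]
201 [array([0.562, 0.055, 0.131]), array([ 0.451, -0.062,  0.831])]
203 [array([0.539, 0.051, 0.218]), array([ 0.445, -0.062,  0.837])]
205 [array([0.519, 0.047, 0.29 ]), array([ 0.436, -0.061,  0.853])]
207 [array([0.547, 0.058, 0.036]), array([ 0.43 , -0.061,  0.856])]
209 [array([0.536, 0.058, 0.037]), array([ 0.425, -0.062,  0.853])]
211 [array([0.525, 0.057, 0.041]), array([ 0.419, -0.062,  0.854])]
213 [array([0.516, 0.057, 0.035]), array([ 0.413, -0.062,  0.859])]
215 [array([0.505, 0.056, 0.041]), array([ 0.407, -0.062,  0.861])]
```

View pics/w2.png

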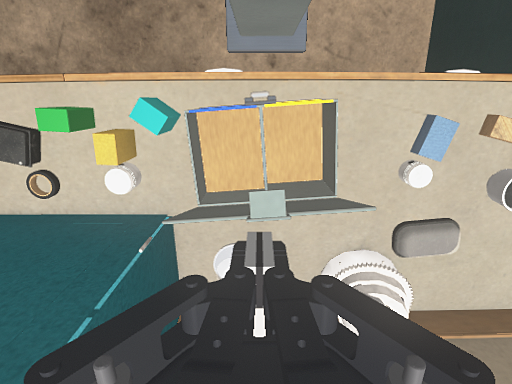

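The lid has only reached about 1.31 rad; its edge met the knuckles and the guard tripped. The view shows the compartments clearly: blue stripe (225,108), yellow stripe (300,102), lid edge (270,210). I'll push again with the tool higher and fit the rim.

```bash
python3 - <<'E'
from h import *
W=np.load("w2.npz")["W"];p=cv2.imread("pics/w2.png")
m=(abs(W[...,2]-.138)<.007)&(W[...,0]>.35)&(W[...,0]<.6)&(W[...,1]>-.2)&(W[...,1]<.15)
k,l,st,ce=cv2.connectedComponentsWithStats(m.astype('uint8'));i=1+st[1:,4].argmax()
print(st[i],cv2.minAreaRect(np.float32(W[m&(W[...,0]<.54)][:,:2]*1000)),W[m][:,2].mean())
ms=m&(W[...,0]<.41)
print("front",cv2.fitLine(np.float32(W[ms][:,:2]),cv2.DIST_HUBER,0,.01,.01).ravel())
for y0 in(-.155,-.028,.098):
    q=W[m&(W[...,0]>.41)&(W[...,0]<.53)&(abs(W[...,1]-y0)<.03)]
    if len(q)>8: print(y0,len(q),cv2.fitLine(np.float32(q[:,:2]),cv2.DIST_HUBER,0,.01,.01).ravel())
# board heights
for u,v in((225,150),(295,145)): print("board",W[v-8:v+8,u-8:u+8].reshape(-1,3).mean(0))
mb=hsv(p,*BLU)&(W[...,1]>.25)&(W[...,2]>.028);print("blue",rect(W[mb]))
mb=hsv(p,*YEL)&(W[...,1]<-.25)&(W[...,2]>.08);print("yel",rect(W[mb]))
env.reach(np.array([.47,-.112,.32]),down(np.pi/2))
env.line_to(np.array([.48,-.112,.305]),v=.1)
g=env.line_to(np.array([.582,-.112,.305]),v=.06,guard=15)
o=env.observe();print(g,o["time"],o["ee_pos"],o["contact_force"])
env.line_to(np.array([.49,-.112,.34]),v=.2)
env.reach(np.array([.467,-.25,.28]),down(1.5325))
p,d=env.grab_frame("top");W=cloud(cam("top"),d)
q=W[(d>0)&(abs(W[...,1]+.02)<.11)&(W[...,2]>.16)&(W[...,2]<.4)&(W[...,0]>.5)&(W[...,0]<.65)]
print(len(q),q.min(0),q.max(0)); print(cv2.fitLine(np.float32(q[:,[0,2]]),cv2.DIST_L2,0,.01,.01).ravel())
cv2.imwrite("pics/t3.png",cv2.resize(p[170:260,200:380],None,fx=4,fy=4))
E
```

```text
[ 184   95  154  112 1605] ((454.6952209472656, -23.934127807617188), (262.5203857421875, 170.363525390625), 89.99363708496094) 0.1384283947623635
front [ 0.06403242 -0.9979478   0.3878145  -0.03502823]
-0.155 236 [ 0.99713266  0.07567314  0.4729595  -0.14665887]
0.098 231 [0.99717426 0.07512354 0.4820873  0.10094595]
board [ 0.47216385 -0.09815894  0.0769168 ]
board [0.46820027 0.04170135 0.04032743]
blue (np.float64(0.03559972969872879), array([0.46331628, 0.3659064 ]), (78.8565902709961, 0.0), 162.45362854003906, 2)
yel (np.float64(0.09158051302271761), array([ 0.46825342, -0.32405869]), (43.01924514770508, 59.207733154296875), 88.03118896484375, 702)
False 8.8667 [ 0.5819879  -0.11219658  0.30518729] [-0.96040875 -1.76134329 -0.80457013]
661 [ 0.55571113 -0.12930076  0.16018906] [0.60227673 0.0896276  0.34570274]
[0.15997209 0.9871215  0.580398   0.2509985 ]
```

View pics/t3.png

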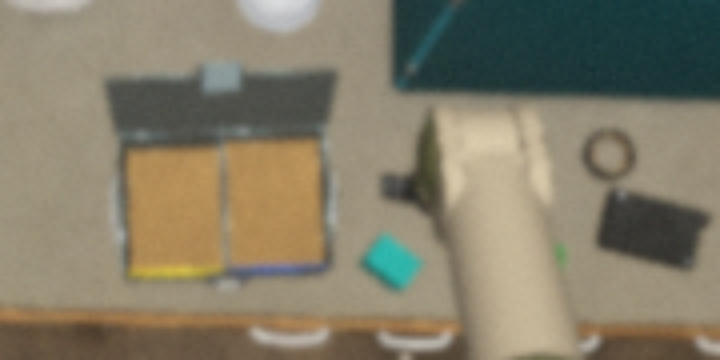

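Lid at about 1.73 rad, past upright. In the crop the compartments (170,205) and (275,205) are empty and free. The box sits at about (0.470, -0.0235) with yaw 0.073. Next, pick up the yellow carton.

```bash
cat >> h.py <<'E'
A=.073;O=np.array([.470,-.0235]);EX=np.array([np.cos(A),np.sin(A)]);EY=np.array([-np.sin(A),np.cos(A)])
def box(x,y,z): return np.r_[O+x*EX+y*EY,z]
def best(p,th):
    "the half-turn choice with the smaller joint motion"
    j=env.observe()["joints"];c=[]
    for t in(th,th+np.pi):
        q=env.inverse_kinematics(p,down(t))
        if q is not None:c.append((abs(q-j).max(),t))
    return down(min(c)[1])
def say(*a):
    o=env.observe();print(*a,round(o["time"],2),o["ee_pos"].round(4),o["contact_force"].round(1),"w",round(o["gripper_width"],4))
E
python3 - <<'E'
from h import *
g=np.array([.468,-.3245,.078]);up=[0,0,.2]
env.line_to(g+up,v=.25,rotation=down(1.5345)); env.release(); say("above")
print(env.line_to(g+[0,0,.03],v=.25),env.line_to(g,v=.1,guard=8)); say("at")
env.close(40); say("closed")
env.line_to(g+[0,0,.21],v=.2); say("lifted")
w=box(0,.0625,.288); R=best(w,A); env.reach(w,R); say("over well")
env.line_to(box(0,.0625,.15),v=.12); say("pre")
p,d=env.grab_frame("wrist");cv2.imwrite("pics/w4.png",p)
E
```

```text
above 11.45 [ 0.468  -0.3245  0.278 ] [-0.  -0.1 -0.9] w 0.0854
False False
at 12.73 [ 0.4681 -0.3245  0.0783] [-0.1  0.3 -0.3] w 0.0857
closed 13.2 [ 0.4682 -0.3247  0.0785] [-0.6  0.3  5.6] w 0.0413
lifted 14.4 [ 0.4673 -0.3243  0.2869] [-0.3 -0.2 -1.3] w 0.0414
over well 15.76 [0.4658 0.0378 0.2877] [ 0.4 -0.8 -0.4] w 0.0414
pre 17.06 [0.4657 0.039  0.1504] [-0.5  0.1 -1.6] w 0.0416
```

View pics/w4.png

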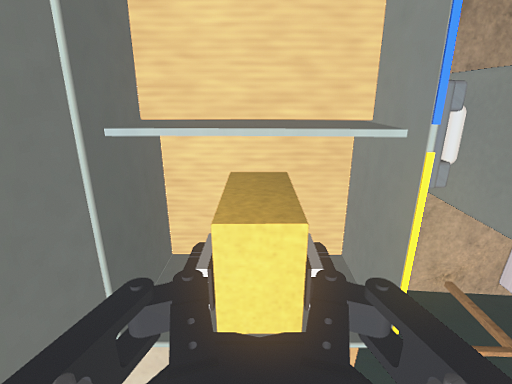

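The yellow carton hangs upright and centred in its compartment, with the divider at (256,132) and the yellow stripe at (420,220). I'll lower it by feel.

```bash
python3 - <<'E'
from h import *
say()
print(env.line_to(box(0,.0625,.130),v=.05,guard=6)); say("pre2"); env.pause(.15)
print(env.line_to(box(0,.0625,.085),v=.02,guard=3)); say("touch")
E
```

```text
17.11 [0.4657 0.0389 0.1505] [-0.  -0.2 -2.1] w 0.0414
False
pre2 17.66 [0.4653 0.039  0.1298] [ 0.8  0.4 -1.1] w 0.0415
True
touch 18.77 [0.4655 0.0388 0.1164] [ 0.9 -0.4  3.2] w 0.0414
```

```bash
python3 - <<'E'
from h import *
env.release(); env.pause(.2); say("rel")
env.line_to(box(0,.0625,.29),v=.2)
t=np.array([.44,.345,.30]); env.reach(t,best(t,np.pi/2)); say("look")
cm=cam("wrist");p,d=env.grab_frame("wrist");W=cloud(cm,d);cv2.imwrite("pics/w5.png",p)
m=hsv(p,*BLU)&(W[...,1]>.25)&(W[...,2]>.025)&(W[...,2]<.05)&(d>0);print("blue",rect(W[m]),m.sum())
m=hsv(p,*YEL)&(abs(W[...,1]-.04)<.06)&(W[...,2]>.05);print("yel",m.sum(),rect(W[m]) if m.sum()>20 else "")
E
```

```text
rel 19.48 [0.4651 0.0386 0.1164] [ 0.  -0.9  0.3] w 0.0855
look 22.18 [0.4402 0.3444 0.2995] [-0.3 -0.3  0.5] w 0.0851
blue (np.float64(0.03597055465284392), array([0.4841597 , 0.34705096]), (34.24431610107422, 75.27909088134766), 29.624183654785156, 5) 5
yel 1362 (np.float64(0.13058559895901148), array([0.43230807, 0.07136858]), (24.204774856567383, 115.34052276611328), 76.8017349243164, 674)
```

View pics/w5.png

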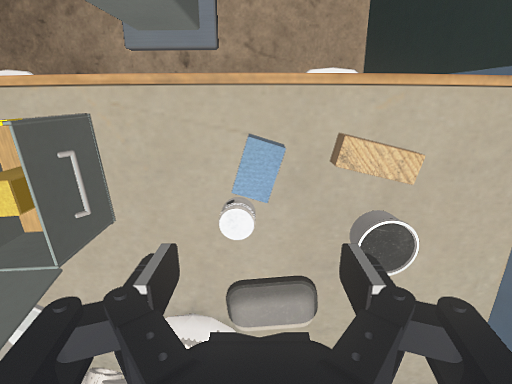

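The blue carton is at (260,168), with the small piston beyond its far end at (237,220). My mask was too strict, so I'll re-mask and cast rays onto z = 0.035.

```bash
python3 - <<'E'
from h import *
p=cv2.imread("pics/w5.png");cm=cam("wrist")
print(cv2.cvtColor(p,cv2.COLOR_BGR2HSV)[[168,150,138],[260,265,262]])
m=hsv(p,(98,60,125),(120,255,255));m[:120]=0;m[215:]=0;m[:,:220]=0;m[:,300:]=0
k,l,st,ce=cv2.connectedComponentsWithStats(m.astype('uint8'));i=1+st[1:,4].argmax();print(st[i],ce[i])
v,u=np.nonzero(l==i);P=pts(cm,np.c_[u,v],z=.035)
print(cv2.minAreaRect(np.float32(P[:,:2]*1000)))
E
```

```text
[[104  78 193]
 [104  77 188]
 [106  39 111]]
[ 232  137   53   66 2213] [257.80478988 169.29191143]
((456.1528625488281, 342.6154479980469), (53.5121955871582, 84.3481216430664), 72.84161376953125)
```

```bash
python3 - <<'E'
from h import *
g=np.array([.4562,.3426,.028])
env.reach(g+[0,0,.12],best(g+[0,0,.12],1.2713)); say("above")
print(env.line_to(g+[0,0,.03],v=.2),env.line_to(g,v=.06,guard=8)); say("at")
env.close(40); say("closed")
env.line_to(g+[0,0,.26],v=.2); say("lifted")
w=box(0,-.0625,.27); R=best(w,A); env.reach(w,R); say("over")
env.line_to(box(0,-.0625,.16),v=.12); say("pre")
p,d=env.grab_frame("wrist");cv2.imwrite("pics/w6.png",p)
E
```

```text
above 22.89 [0.4565 0.3429 0.1486] [ 0.5 -0.6  0.4] w 0.0856
False False
at 24.14 [0.456  0.3427 0.0277] [ 0.8  0.6 -0.2] w 0.0859
closed 24.53 [0.4564 0.3427 0.0284] [-0.6 -0.1  4.3] w 0.0542
lifted 25.98 [0.4559 0.3421 0.2869] [-0.5 -0.1 -0.9] w 0.0542
over 27.57 [ 0.4751 -0.0845  0.2701] [ 0.3  0.3 -0.8] w 0.0541
pre 28.63 [ 0.4749 -0.0857  0.1604] [ 0.   0.2 -1.6] w 0.0542
```

View pics/w6.png

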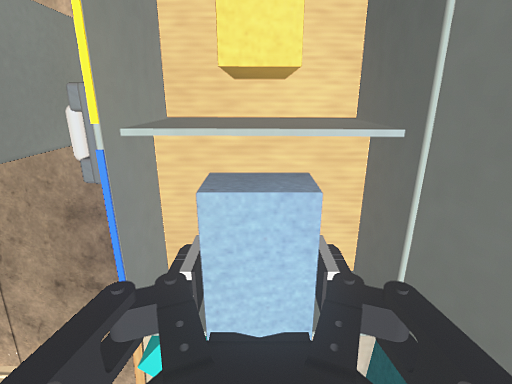

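The blue carton is flat and centred at (260,250), and the yellow stands upright in its own compartment at (260,35). I'll lower the blue one by feel, then release.

```bash
python3 - <<'E'
from h import *
print(env.line_to(box(0,-.0625,.122),v=.06,guard=8)); env.pause(.15)
t=env.line_to(box(0,-.0625,.080),v=.02,guard=3); say("touch",t)
if t:
    env.release(); env.pause(.3); say("rel")
    env.line_to(box(0,-.0625,.32),v=.2)
    w=box(-.02,0,.46); env.reach(w,best(w,A+np.pi/2)); env.close(20); say("look")
    cm=cam("wrist");p,d=env.grab_frame("wrist");W=cloud(cm,d);cv2.imwrite("pics/w7.png",p)
    np.savez("w7.npz",W=W,d=d)
    B=(W[...,:2]-O)@np.c_[EX,EY]
    for c,n in((YEL,"y"),(((98,60,125),(120,255,255)),"b")):
        m=hsv(p,*c)&(abs(B[...,0])<.078)&(abs(B[...,1])<.12)&(W[...,2]>.09)&(W[...,2]<.139)
        print(n,m.sum(),B[m].mean(0),W[m][:,2].mean(),W[m][:,2].std())
    q=np.c_[B,W[...,2]][(abs(B[...,1])<.12)&(W[...,2]>.16)&(W[...,2]<.35)&(B[...,0]>.05)&(B[...,0]<.18)]
    print("lid",len(q)); 
    if len(q)>20: print(cv2.fitLine(np.float32(q[:,[0,2]]),cv2.DIST_HUBER,0,.01,.01).ravel())
E
```

```text
False
touch True 30.77 [ 0.4746 -0.0858  0.1004] [ 1.1 -0.5  4.8] w 0.0544
rel 31.48 [ 0.4742 -0.0859  0.1005] [-0.1 -1.1  0.2] w 0.0856
look 34.83 [ 0.4501 -0.025   0.46  ] [-1.  -0.3 -0.9] w 0.0002
y 1050 [-0.00269734  0.06178332] 0.12693741053548982 0.007956696808885565
b 1530 [-0.00074332 -0.06176015] 0.10923369485660915 0.0008756848758606217Traceback (most recent call last):
  File "<stdin>", line 14, in <module>
    res = self.concatenate(tuple(objs), axis=axis)
ValueError: all the input arrays must have same number of dimensions, but the array at index 0 has 3 dimension(s) and the array at index 1 has 2 dimension(s)
```

View pics/w7.png

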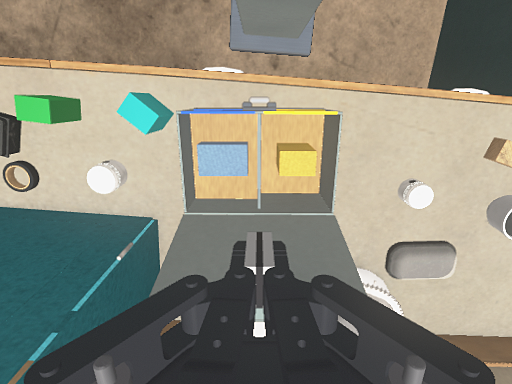

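Both cartons are in and centred: blue (222,160), yellow (297,162). The pistons are still in place. Before going behind the lid, check its angle and what is there.

```bash
python3 - <<'E'
from h import *
W=np.load("w7.npz")["W"];B=np.dstack([(W[...,:2]-O)@np.c_[EX,EY],W[...,2]])
q=B[(abs(B[...,1])<.12)&(B[...,2]>.16)&(B[...,2]<.31)&(B[...,0]>.05)&(B[...,0]<.18)]
print("lid",len(q),cv2.fitLine(np.float32(q[:,[0,2]]),cv2.DIST_HUBER,0,.01,.01).ravel())
T=cloud(cam("top"),np.load("top0.npy"))
for y in np.arange(-.25,.12,.03): print(round(y,2),[round(float(T[(abs(T[...,0]-x)<.02)&(abs(T[...,1]-y)<.015)][:,2].max(initial=-1)),2) for x in np.arange(.6,.9,.04)])
R=down(A+np.pi/2)
for b in((.02,-.085,.42),(.20,-.085,.42),(.19,-.085,.30),(.10,-.085,.30),(-.06,-.085,.2)):
    q=env.inverse_kinematics(box(*b),R);print(b,None if q is None else q.round(2))
E
```

```text
lid 7289 [0.20060581 0.979672   0.10363504 0.22341962]
-0.25 [0.01, 0.62, 0.62, 0.62, 0.62, 0.62, 0.62, 0.62]
-0.22 [0.01, 0.01, 0.01, 0.01, 0.01, 0.01, 0.01, 1.01]
-0.19 [1.43, 0.01, 0.01, 0.01, 0.01, 0.01, 0.01, 1.1]
-0.16 [1.46, 0.01, 0.01, 0.01, 0.02, 0.02, 0.01, 1.11]
-0.13 [0.01, 0.01, 0.01, 0.05, 0.07, 0.07, 0.01, 1.1]
-0.1 [0.01, 0.01, 0.01, 0.06, 0.07, 0.13, 0.13, 1.1]
-0.07 [0.01, 0.01, 0.01, 0.06, 0.13, 0.13, 0.13, 1.08]
-0.04 [0.01, 0.01, 0.01, 0.04, 0.13, 0.13, 0.13, 0.13]
-0.01 [0.01, 0.01, 0.01, 0.01, 0.13, 0.13, 0.14, 0.13]
0.02 [0.01, 0.01, 0.01, 0.01, 0.01, 0.14, 0.14, 0.13]
0.05 [0.01, 0.01, 0.01, 0.01, 0.01, 0.14, 0.14, 0.16]
0.08 [0.01, 0.01, 0.01, 0.01, 0.01, 0.01, 0.12, 0.17]
0.11 [0.01, 0.01, 0.01, 0.01, 0.01, 0.01, 0.1, 0.17]
(0.02, -0.085, 0.42) [ 0.53  0.2  -0.52  1.84  0.11  1.13  1.61]
(0.2, -0.085, 0.42) [ 0.41  0.47 -0.57  1.47  0.26  1.27  1.46]
(0.19, -0.085, 0.3) [ 0.41  0.54 -0.55  1.66  0.32  1.04  1.4 ]
(0.1, -0.085, 0.3) [ 0.45  0.42 -0.52  1.85  0.26  0.93  1.45]
(-0.06, -0.085, 0.2) [ 0.47  0.37 -0.44  2.28  0.3   0.54  1.44]
```

```bash
python3 - <<'E'
from h import *
R=down(A+np.pi/2);Y=-.085;H=.085
env.reach(box(.02,Y,.43),R); env.line_to(box(.20,Y,.43),v=.25); env.line_to(box(.19,Y,.302),v=.2); say("behind")
g=env.line_to(box(H+.005,Y,.302),v=.1,guard=18); say("pull",g)
for th in (1.35,1.1,.85,.6,.4,.25,.14):
    s=.152
    g=env.line_to(box(H-s*np.cos(th)+.011,Y,.145+s*np.sin(th)+.022),v=.12,guard=18); say(th,g)
    if g: break
E
```

```text
behind 37.01 [ 0.6661 -0.0945  0.3035] [-0.3 -0.4  0.3] w 0.0
pull False 38.16 [ 0.5658 -0.1019  0.3016] [ 0.7 -0.2  0.4] w -0.0004
1.35 False 38.56 [ 0.5386 -0.1039  0.3154] [ 0.7 -0.3  0.6] w 0.0002
1.1 False 39.02 [ 0.5035 -0.1064  0.3025] [ 0.4 -0.7 -1.2] w -0.0
0.85 False 39.49 [ 0.4725 -0.1086  0.2814] [ 0.7 -0.3  0.4] w -0.0002
0.6 False 39.96 [ 0.4475 -0.1104  0.2532] [-0.3 -0.   0.5] w 0.0001
0.4 False 40.36 [ 0.433  -0.1114  0.2266] [ 0.4 -0.2  0.5] w -0.0001
0.25 False 40.7 [ 0.4255 -0.1119  0.205 ] [-0.6  0.   0.7] w 0.0001
0.14 False 40.99 [ 0.4221 -0.1122  0.1885] [-0.1  0.6  0.3] w -0.0002
```

Hardly any force was felt, so I'll look before pressing.

```bash
python3 - <<'E'
from h import *
p,d=env.grab_frame("wrist");cv2.imwrite("pics/w8.png",p);W=cloud(cam("wrist"),d);B=np.dstack([(W[...,:2]-O)@np.c_[EX,EY],W[...,2]])
q=B[(abs(B[...,1])<.13)&(abs(B[...,0])<.3)&(d>0)];print(len(q));
for x in np.arange(-.12,.2,.03):
    k=q[abs(q[:,0]-x)<.006];print(round(x,2),len(k),np.percentile(k[:,2],[5,50,95]).round(3) if len(k) else "")
E
```

```text
99216
-0.12 2804 [-0.001  0.     0.001]
-0.09 6059 [-0.001  0.121  0.17 ]
-0.06 19145 [0.164 0.223 0.255]
-0.03 3260 [0.161 0.162 0.163]
0.0 1551 [0.157 0.159 0.16 ]
0.03 703 [0.154 0.155 0.156]
0.06 227 [0.149 0.15  0.152]
0.09 27 [0.146 0.146 0.147]
0.12 0 
0.15 0 
0.18 0
```

View pics/w8.png

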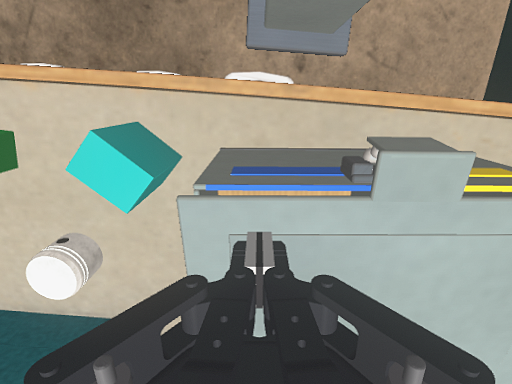

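The lid is at about 0.13 rad, its tab at (420,165) over the catch. Now press it shut.

```bash
python3 - <<'E'
from h import *
x,y=env.observe()["ee_pos"][:2]
for z in(.172,.167,.163,.159):
    g=env.line_to(np.array([x,y,z]),v=.04,guard=30); say(z,g)
    if g: break
env.line_to(box(-.04,-.085,.30),v=.2)
R=down(A+np.pi/2); env.reach(box(0,0,.46),R); env.pause(.3)
p,d=env.grab_frame("wrist");cv2.imwrite("pics/w9.png",p);W=cloud(cam("wrist"),d);B=np.dstack([(W[...,:2]-O)@np.c_[EX,EY],W[...,2]])
q=B[(abs(B[...,1])<.12)&(B[...,0]<.07)&(B[...,0]>-.08)&(B[...,2]>.1)&(B[...,2]<.2)]
print(len(q),cv2.fitLine(np.float32(q[:,[0,2]]),cv2.DIST_HUBER,0,.01,.01).ravel());say()
E
```

```text
0.172 False 41.6 [ 0.4221 -0.1123  0.1717] [-0.8 -0.5  1.8] w 0.0001
0.167 True 41.83 [ 0.422  -0.1124  0.1674] [-3.9  0.4 21.9] w -0.0
14820 [ 0.9999857   0.00534596 -0.00908119  0.14670491]
43.76 [ 0.4698 -0.024   0.4593] [-0.2 -0.4  0.2] w 0.0003
```

View pics/w9.png

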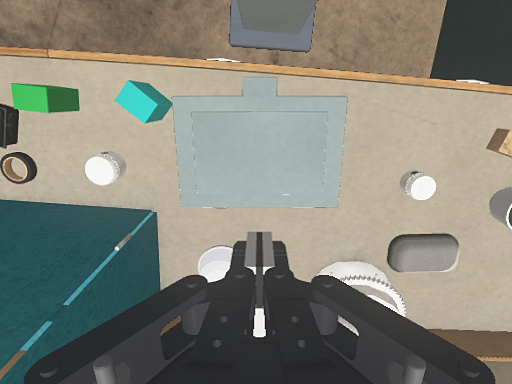

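The lid lies flat, tab (260,87) flush. I'll give it one more press as a check, then hand in.

```bash
python3 - <<'E'
from h import *
R=down(A+np.pi/2);env.reach(box(-.06,-.06,.20),R)
env.line_to(box(-.066,-.06,.175),v=.1);g=env.line_to(box(-.066,-.06,.158),v=.03,guard=30);say("press",g)
env.line_to(box(-.04,-.06,.30),v=.2);env.reach(box(0,0,.46),R);env.pause(.3)
p,d=env.grab_frame("wrist");W=cloud(cam("wrist"),d);B=np.dstack([(W[...,:2]-O)@np.c_[EX,EY],W[...,2]])
q=B[(abs(B[...,1])<.12)&(B[...,0]<.07)&(B[...,0]>-.08)&(B[...,2]>.1)&(B[...,2]<.2)]
print(cv2.fitLine(np.float32(q[:,[0,2]]),cv2.DIST_HUBER,0,.01,.01).ravel());say()
env.sign_off()
E
```

```text
press True 45.62 [ 0.4092 -0.0883  0.1673] [-4.8 -0.1 24.2] w -0.0002
[ 0.99998295  0.00584192 -0.00897656  0.14663689]
47.53 [ 0.4698 -0.0238  0.4593] [-0.2 -0.1 -0.4] w -0.0001
the job is handed in; nothing more can be done
```

The job is done and handed in at about 47.5 s of the 72 s allowed. No verdict was reported.

- **Lid opening:** I swung it to about 1.77 rad. The first push stopped at about 1.31 rad because the lid's edge met the knuckles; a second push with the tool higher got it past upright.
- **Cartons:** Each one was lowered slowly until contact was felt. That was a change of about 4 N for the yellow and 6 N for the blue. Afterwards the camera showed both within 3 mm of their compartment centres. The blue lay flat with its top about 31 mm below the rim. The yellow looked upright, with its top about 10 mm below the rim.
- **Lid closing:** I pushed it down until it was shut. After two presses it measured level (about 0.006 rad, within camera error) at rim height. The second press met a hard stop at the same height as the first.
- **Other objects:** Those visible in the last view, including both pistons, look unmoved. I judged that by eye and did not measure it.
- **Not confirmed:** The closing pull showed almost no force, so I checked with a picture that the lid was following. I did not see the catch itself snap; I inferred it from the lid's level and the hard stop. The cartons could not be seen once the lid was shut.

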